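# Press the picture hook into the corner jig and hold it for punching

### The job

Pick up the aluminium picture rail hook that lies on the white coaster, lift it clear, and lay it flat on the plywood corner jig with its screw-hole end towards the short fence. Press it firmly into the corner, so that the screw-hole end touches the short fence and its long side touches the long fence at once, ready for punching, and finish while still holding it pressed there with the gripper. Leave the jar, the spirit level, the nail punch and the spare hook where they are.

Things in the scene. Friction and masses are not known exactly. Their poses are not given: they have to be found in the camera images.
- hook: Grey aluminium picture hook, 80 g, on its back on the coaster. Plate 72 (x) x 50 (y) x 6 mm; origin: centre of its underside, z up. From it rises the hook proper, 20 mm wide (y = -10 to 10), 42 mm high over the underside: arm at x = -24 to -14, tongue on top to x = 8 (z = 34 to 42), lip at x = 0 to 8 down to z = 18. Grip it across its 20 mm width. Two dark screw holes mark the plate's +x end
- hole_end (a point): Middle of the lower edge of the hook plate's screw-hole end (the +x end, 36 mm from the hook's origin)
- jig: Plywood corner jig, 210 (x) x 160 (y) x 12 mm smooth lacquered board (friction about 0.3) fixed to the cover; origin: centre of its underside, z up. Carries two dark steel fences whose inner faces meet square at point corner; the free board lies to -x and -y of it. The seated hook has the jig's yaw and its origin 36 mm to -x and 25 mm to -y of the corner
- corner (a point): The corner on the board's top face where the inner faces of the two fences meet (x = 70, y = 50, z = 12 mm in the jig's frame); same axes as the jig
- long_fence: Rigid dark steel strip 160 x 14 mm, 8 mm high above the board, fixed along the jig's x axis at its +y side; origin at the centre of its underside. Its inner face looks to the jig's -y
- short_fence: Rigid dark steel strip 14 x 92 mm, 8 mm high above the board, fixed along the jig's y axis at its +x end; origin at the centre of its underside. Its inner face looks to the jig's -x
- coaster: Round white ceramic coaster, 100 mm across and 8 mm thick, loose; origin at the centre of its underside. The hook to be worked on lies on it
- spare_hook: A second hook of the same shape, lying directly on the radiator cover: leave alone
- jar: Glass jar with a steel screw lid, 70 mm across and 100 mm high, loose; origin at the centre of its underside: leave alone
- level: Black plastic spirit level standing on edge, 230 (x) x 24 x 45 mm high, loose; origin at the centre of its underside: leave alone
- punch: Steel nail punch with a square shank, 110 mm long (x) and 11 mm thick, lying flat, loose; origin at its underside, near its middle: leave alone

How it is judged:
On the way:
1. the hook is lifted clear of the coaster in the gripper (height (world z) of hook above 0.03 m and contact force between the fingers and hook above 0.5 N and contact force between hook and coaster below 0.05 N), for 0.1 s.
At the end, for the whole second after the job is handed in: The hook lies flat on the jig (3 mm, 0.05 rad), screw-hole end at the short fence and long side at the long fence (within 3 mm), pressing on each with more than 1.5 N at the same time, at rest, with the fingers still on it (more than 1 N) (contact force between hook and long_fence above 1.5 N and contact force between hook and short_fence above 1.5 N and contact force between the fingers and hook above 1 N and x of hole_end in the frame of corner between -0.003 and 0.003 m and y of hole_end in the frame of corner between -0.028 and -0.022 m and z of hook in the frame of corner between -0.002 and 0.003 m and angle between the x axis of hook and the x axis of jig, either way round below 0.05 rad and angle between hook's own z axis and vertical below 0.05 rad and linear speed of hook below 0.01 m/s); the arm keeps its last pose, push and grip.
It fails at once if the jar is pushed more than 20 mm from its place (distance of jar from where it was at the start of the episode above 0.02 m).
It fails at once if the spirit level is pushed more than 20 mm from its place (distance of level from where it was at the start of the episode above 0.02 m).
It fails at once if the nail punch is pushed more than 20 mm from its place (distance of punch from where it was at the start of the episode above 0.02 m).
It fails at once if the spare hook is pushed more than 20 mm from its place (distance of spare_hook from where it was at the start of the episode above 0.02 m).
It also fails if it takes over 58 s, if anything falls off the work surface, if the arm or the gripper's body presses on something with over 40 N, if the wrist force passes 120 N, or if a joint passes its speed limit or range.

### The arm

A 7-joint arm with a two-finger parallel gripper is mounted at the origin on the work surface. World frame = base frame: x ahead of the robot, y to its left, z up, the work surface at z = 0. Lengths are in m, angles in rad, forces in N, time in s.
With the tool pointing down it reaches from about 0.4 to 0.85 m from the base axis. Payload 10.4 kg.
Tool frame: the origin (TCP) lies midway between the tips of the shut fingers; the grasp point (between the pads) lies 19 mm behind it (manip.grasp_offset is the distance from the TCP to the grasp point, in m); z points along the fingers, y is the line along which they close (so a half turn about z gives the same grasp; the last joint's range is limited). The gripper opens to 85 mm and grips with 20 to 120 N. Pads are 22 mm wide; open, the fingers measure 114 mm over their backs; the gripper's body (76 mm by 85 mm) begins 54 mm behind the grasp point. The pads swing forward as they close: fully open they stand 13 mm farther back than shut.
Start: joints at [-1.262, 0.332, -0.065, 1.46, 0.022, 1.35, -0.088], TCP at [0.204, 0.591, 0.231] pointing down, gripper open.
Joint ranges: [-2.6, 2.6], [-0.5, 2.12], [-1.47, 1.34], [0.16, 2.42], [-1.27, 4.41], [0.06, 2.06], [-2.6, 2.6]. Speed limits (rad/s): [2.22, 2.22, 2.79, 2.79, 3.14, 3.14, 3.14].

### API

Orientations are given as a unit quaternion [x, y, z, w].
In Python, from workcell import manip gives the robot as it stands.
- The arm moves only by the shell command python3 jog.py FILE [FORCE], which reads ROWS from the file FILE. ROWS is a JSON object with one list for each field, all of the same length, 1 to 20, a row being the entries at one place: ax, ay, az (a rotation vector in normalised numbers (1 is pi rad)), dx, dy, dz (the shift in a scale on which 1.0 is 1 m), aperture (the opening from 0.0 (shut) to 1.0 (fully open)); each row is the pose to reach, as a shift and turn from the pose commanded when the command began, along the tool's axes at that moment; what a row does not reach only later rows make up. A row lasts 1/8 s, in which the tool goes at most 0.0625 m and 0.188 rad, less where a joint would pass 70% of its speed; a pose out of reach is approached as far as the arm can. The fingers move at their own pace and stop on an object; FORCE is the grip in N (left out, the last holds). Time passes only in rows, so rows that do not move let the fingers close. It prints the time, the measured TCP pose, the force, the opening and the grip force at its end. A shift or turn number past 1, either way, is cut back to 1. Input that does not fit is refused with a message, and nothing moves.
- manip.get_obs(): the state, without advancing time (a new reading comes with each control period).
- manip.camera(name): name is "side" or "top"; returns the picture (384x512x3 uint8, blue, green, red); there is no depth.
- manip.calibration(name): a dict with "fx", "fy", "cx", "cy" (pixels), "world_from_camera" (4x4, takes a point from camera to world coordinates). Camera axes: x right, y up, looking along -z (the intrinsics and any distortion apply to the point x, -y, -z); pixel columns grow to the right and rows downward; lengths in m; the calibration is good to about 2 mm. A picture is of the moment at which its call begins. calibration takes no time and is no camera call.
- manip.hand_in(): hands the job in; it is judged then, once.
The state is a dict: "clock": time; "joint_pos": joint angles; "joint_velocities": joint speeds; "tau": joint torques, N m; "position": TCP position; "ee_rot": TCP orientation; "ft_force": force on the tool from outside, world axes, zero at the start; "torque": the same for the moment, N m; "grip_width": opening from 0.0 (shut) to 1.0 (fully open); "grasp_force": force on a finger pad.
Only numpy, scipy, OpenCV 4.12 (cv2) and the standard library are available. Lean on these libraries where they do the work, as an engineer would, in place of code of your own. Each camera call takes 0.05 s, during which the arm holds its last target. There are 200 camera calls.

## Working session

There is one attempt and no reset: what is moved stays moved. The work goes in short steps, Python scripts to look and compute and a shell command to move; the robot and the scene stay as the last step left them, time stands still between calls to the robot, and variables do not carry over. Pictures are saved under pics/ and viewed, at most 10 in all, crops included, and the job is handed in when it is done.

```bash
ls; mkdir -p pics
python3 - <<'E'
from workcell import manip
import cv2,numpy as np
for n in("top","side"):
    cv2.imwrite(f"pics/{n}0.png",manip.camera(n)); c=manip.calibration(n); print({k:(np.round(v,4).tolist()) for k,v in c.items()})
o=manip.get_obs();print(o["clock"],o["position"],o["ee_rot"],o["ft_force"],manip.grasp_offset)
E
```

```text
jog.py
pics
workcell.py
{'fx': 348.2136, 'fy': 348.2136, 'cx': 260.4757, 'cy': 190.3933, 'world_from_camera': [[-0.0159, 0.9934, -0.1135, 0.5074], [-0.9997, -0.0138, 0.0197, -0.0018], [0.018, 0.1138, 0.9933, 0.9822], [0.0, 0.0, 0.0, 1.0]]}
{'fx': 418.4796, 'fy': 418.4796, 'cx': 256.8499, 'cy': 191.679, 'world_from_camera': [[0.9576, 0.1789, -0.2259, 0.2921], [-0.2882, 0.5962, -0.7493, -1.0529], [0.0007, 0.7827, 0.6225, 0.8857], [0.0, 0.0, 0.0, 1.0]]}
0.1 [0.20347933 0.59058973 0.23059133] [ 1.65131118e-01  9.86271410e-01 -6.43736300e-04 -7.59315425e-05] [0.3408054  0.29919933 0.17642039] 0.0187
```

View pics/top0.png

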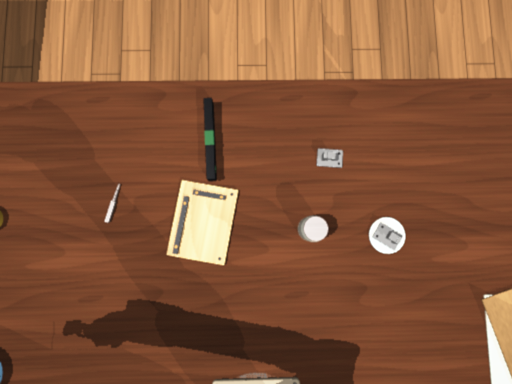

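View pics/side0.png

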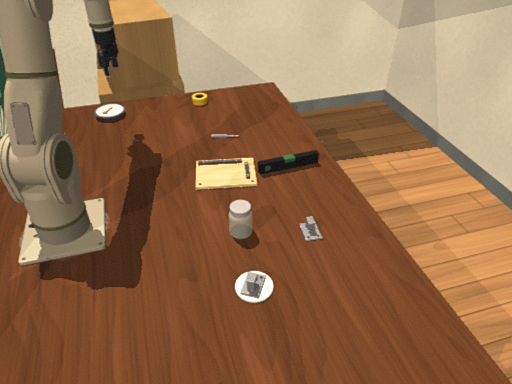

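The top view shows the coaster and hook at (387,236), the jar at (313,228), the jig at (203,223) with the short fence at the top and the long fence on the left, and the level at (210,138). I'll enlarge the hook and jig and measure them.

```bash
cat > h.py <<'E'
from workcell import manip
import cv2,numpy as np
from scipy.spatial.transform import Rotation as R
def plane(n,uv,z):
    c=manip.calibration(n);T=np.array(c["world_from_camera"])
    uv=np.atleast_2d(np.array(uv,float))
    d=np.c_[(uv[:,0]-c["cx"])/c["fx"],-(uv[:,1]-c["cy"])/c["fy"],-np.ones(len(uv))]@T[:3,:3].T
    return T[:3,3]+d*((z-T[2,3])/d[:,2])[:,None]
def proj(n,P):
    c=manip.calibration(n);T=np.array(c["world_from_camera"])
    p=(np.atleast_2d(P)-T[:3,3])@T[:3,:3]
    return np.c_[c["cx"]-c["fx"]*p[:,0]/p[:,2],c["cy"]+c["fy"]*p[:,1]/p[:,2]]
E
python3 - <<'E'
from h import *
im=cv2.imread("pics/top0.png");s=cv2.imread("pics/side0.png")
a=cv2.resize(im[213:258,362:412],None,fx=8,fy=8,interpolation=2)
b=cv2.resize(s[265:305,230:280],None,fx=8,fy=8,interpolation=2)
cv=np.zeros((600,800,3),np.uint8);cv[:a.shape[0],:400]=a;cv[:b.shape[0],400:800]=b
cv2.imwrite("pics/c1.png",cv[:370])
cv2.imwrite("pics/c2.png",cv2.resize(im[172:272,155:250],None,fx=6,fy=6,interpolation=2))
# jig board mask
hsv=cv2.cvtColor(im,cv2.COLOR_BGR2HSV)
m=((hsv[...,2]>150)&(hsv[...,1]>40)).astype(np.uint8);m[:172]=0;m[275:]=0;m[:,:155]=0;m[:,250:]=0
m=cv2.morphologyEx(m,3,np.ones((25,25)))
r=cv2.minAreaRect(max(cv2.findContours(m,0,1)[0],key=cv2.contourArea));bx=cv2.boxPoints(r);print(bx);P=plane("top",bx,.012);print(P.round(4),[np.linalg.norm(P[i]-P[i-1]).round(4) for i in range(4)],P.mean(0))
m=((hsv[...,2]>150)&(hsv[...,1]<60)).astype(np.uint8)
for box,z in(((213,258,362,412),.008),((210,245,295,332),.1)):
    k=np.zeros_like(m);k[box[0]:box[1],box[2]:box[3]]=m[box[0]:box[1],box[2]:box[3]]
    (c,ra)=cv2.minEnclosingCircle(max(cv2.findContours(k,0,1)[0],key=cv2.contourArea));print(c,ra,plane("top",c,z).round(4))
E
```

```text
[[165.29056 255.11696]
 [179.7132  178.19621]
 [238.3396  189.18867]
 [223.91696 266.10944]]
[[0.4439 0.242  0.012 ]
 [0.6559 0.2049 0.012 ]
 [0.6226 0.041  0.012 ]
 [0.4116 0.0822 0.012 ]] [np.float64(0.1631), np.float64(0.2152), np.float64(0.1673), np.float64(0.215)] [0.53347723 0.14250161 0.012     ]
(386.63275146484375, 235.1548614501953) 18.808856964111328 [[ 0.488  -0.3716  0.008 ]]
(314.1153869628906, 228.5) 13.3516263961792 [[ 0.5095 -0.1532  0.1   ]]
```

View pics/c1.png

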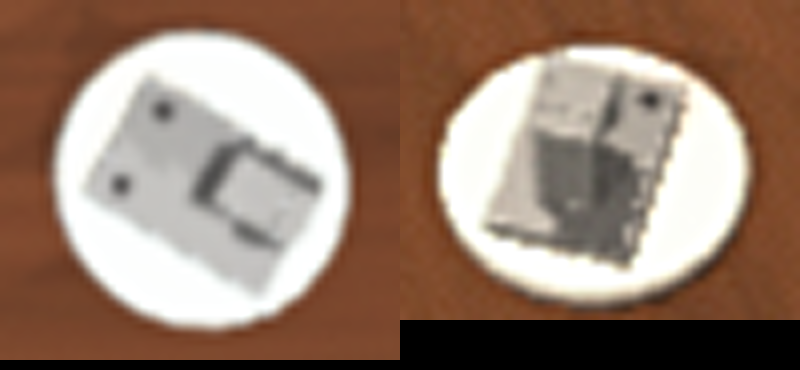

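View pics/c2.png

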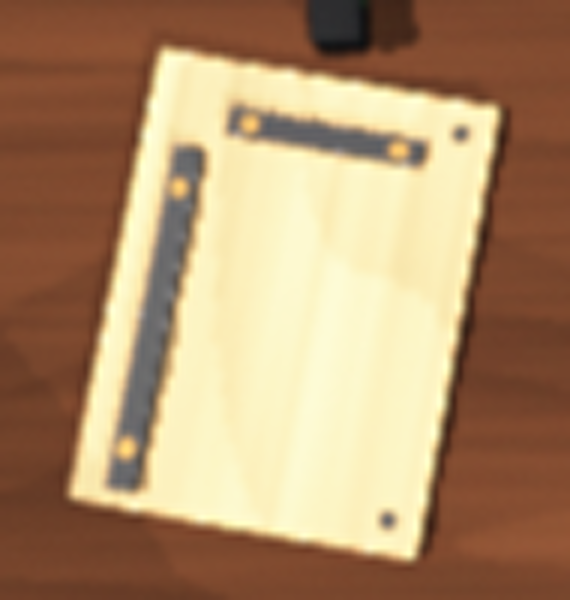

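The crops show the hook's plate corners at about (148,75), (85,188) and (262,298) in c1, with the holes at upper left. In c2, the fence inner lines run (204,150)-(142,488) and (235,135)-(425,165).

```bash
cat > loc.py <<'E'
from h import *
def c1(p): return np.array([362,213])+(np.array(p)+.5)/8-.5
def c2(p): return np.array([155,172])+(np.array(p)+.5)/6-.5
A,B,C=plane("top",c1([(148,75),(85,188),(262,298)]),.014)
hk=(A+C)/2; d=(B-C); print("hook",hk,np.degrees(np.arctan2(d[1],d[0])),np.linalg.norm(d),np.linalg.norm(A-B),np.degrees(np.arctan2(*( (B-A)[[1,0]])))-90)
# tongue top corners z=.05: (240,150) (205,200) (325,185) (280,245)
t=plane("top",c1([(240,150),(325,182),(207,203),(283,248)]),.05);print("tongue",t.round(4).tolist(),t.mean(0))
J=plane("top",c2([(158,47),(500,105),(417,560),(70,497)]),.012)
print("jig c",J.mean(0),[np.linalg.norm(J[i]-J[i-1]).round(4) for i in range(4)])
L=plane("top",c2([(142,488),(204,150)]),.012);S=plane("top",c2([(425,165),(232,135)]),.012)
l=L[1]-L[0];s=S[1]-S[0]
print("yaw long",np.degrees(np.arctan2(l[1],l[0])),"short",np.degrees(np.arctan2(s[1],s[0]))-90)
for i,j in((3,0),(2,1)): e=J[j]-J[i];print("edge",np.degrees(np.arctan2(e[1],e[0])))
for i,j in((1,0),(2,3)): e=J[j]-J[i];print("edge",np.degrees(np.arctan2(e[1],e[0]))-90)
k=np.linalg.solve(np.c_[l[:2],-s[:2]],(S[0]-L[0])[:2]);print("corner lines",L[0]+k[0]*l)
r=R.from_euler("z",np.arctan2(l[1],l[0]));print("corner from board",J.mean(0)+r.apply([.07,.05,0]))
# side check: hook tongue, jig corners
print(proj("side",[hk,J[0],J[1],J[2],J[3]]).round(1).tolist())
o=manip.get_obs();rr=R.from_quat(o["ee_rot"]).as_matrix();print(rr.round(3))
E
python3 loc.py
```

```text
hook [ 0.4863238  -0.37065271  0.014     ] 56.99889748786911 0.07098280049801564 0.04557327182745633 58.023835852030174
tongue [[0.4989, -0.3695, 0.05], [0.4878, -0.3975, 0.05], [0.4815, -0.3574, 0.05], [0.4662, -0.382, 0.05]] [ 0.48358788 -0.37659062  0.05      ]
jig c [0.53393895 0.14118593 0.012     ] [np.float64(0.2101), np.float64(0.1621), np.float64(0.2119), np.float64(0.1607)]
yaw long -9.918110788490116 short -9.687781433184
edge -10.38339829842735
edge -10.756686158355732
edge -10.481694897384159
edge -11.117896805629073
corner lines [0.61249931 0.17821468 0.012     ]
corner from board [0.61150482 0.17838184 0.012     ]
[[252.6, 283.5], [252.3, 157.3], [257.0, 183.5], [195.0, 187.4], [195.7, 160.8]]
[[-0.945  0.326 -0.   ]
 [ 0.326  0.945 -0.001]
 [-0.    -0.001 -1.   ]]
```

Careful with the scale: turns go in shares of pi rad. That gives: 1.806 rad / 3.1416 = 0.5749.

```bash
W="";echo '{"ax":[0,0,0,0,0,0,0,0,0,0,0,0,0,0,0,0,0,0,0,0],"ay":[0,0,0,0,0,0,0,0,0,0,0,0,0,0,0,0,0,0,0,0],"az":[0.2865,0.2865,0.2865,0.2865,0.2865,0.2865,0.2865,0.2865,0.5749,0.5749,0.5749,0.5749,0.5749,0.5749,0.5749,0.5749,0.5749,0.5749,0.5749,0.5749],"dx":[-0.426,-0.426,-0.426,-0.426,-0.426,-0.426,-0.426,-0.426,-0.579,-0.579,-0.579,-0.579,-0.579,-0.579,-0.579,-0.579,-0.579,-0.579,-0.579,-0.579],"dy":[-0.2665,-0.2665,-0.2665,-0.2665,-0.2665,-0.2665,-0.2665,-0.2665,-0.8234,-0.8234,-0.8234,-0.8234,-0.8234,-0.8234,-0.8234,-0.8234,-0.8234,-0.8234,-0.8234,-0.8234],"dz":[0,0,0,0,0,0,0,0,0,0,0,0,0,0,0,0,0,0,0,0],"aperture":[1,1,1,1,1,1,1,1,1,1,1,1,1,1,1,1,1,1,1,1]}' > m.json && python3 jog.py m.json
python3 - <<'E'
from h import *
o=manip.get_obs();print(o["clock"],o["position"],o["joint_pos"].round(2) if hasattr(o["joint_pos"],"round") else o["joint_pos"],o["ft_force"]);print(R.from_quat(o["ee_rot"]).as_matrix().round(3))
E
```

```text
clock: 2.6
position: [0.4836, -0.3744, 0.231]
ee_rot: [0.876, 0.482, 0.0, -0.001]
ft_force: [0.1, 0.8, -0.1]
grip_width: 1.003
grasp_force: 0.0
2.6 [ 0.48358803 -0.37437355  0.23102499] [-0.04  0.38  0.82  1.54 -0.28  1.35  0.24] [ 0.06760419  0.83934904 -0.14367958]
[[ 0.535  0.845  0.   ]
 [ 0.845 -0.535  0.001]
 [ 0.001 -0.001 -1.   ]]
```

```bash
echo '{"ax":[0,0,0,0,0,0,0],"ay":[0,0,0,0,0,0,0],"az":[0,0,0,0,0,0,0],"dx":[0,0,0,0,0,0,0],"dy":[0,0,0,0,0,0,0],"dz":[0.06,0.12,0.17,0.195,0.21,0.21,0.21],"aperture":[1,1,1,1,1,1,1]}' > m.json && python3 jog.py m.json 60
python3 - <<'E'
from h import *
a=manip.camera("top");s=manip.camera("side")
print(proj("top",[.4825,-.377,.03]),proj("side",[.4825,-.377,.03]))
cv=np.hstack([cv2.resize(a[200:275,350:425],(400,400),interpolation=2),cv2.resize(s[225:325,205:305],(400,400),interpolation=2)])
cv2.imwrite("pics/g1.png",cv)
E
```

```text
clock: 3.48
position: [0.4837, -0.3763, 0.0226]
ee_rot: [0.877, 0.481, 0.001, 0.001]
ft_force: [0.8, -0.6, 0.1]
grip_width: 1.002
grasp_force: 0.0
[[391.77013622 237.28370921]] [[251.80262876 281.669091  ]]
```

View pics/g1.png

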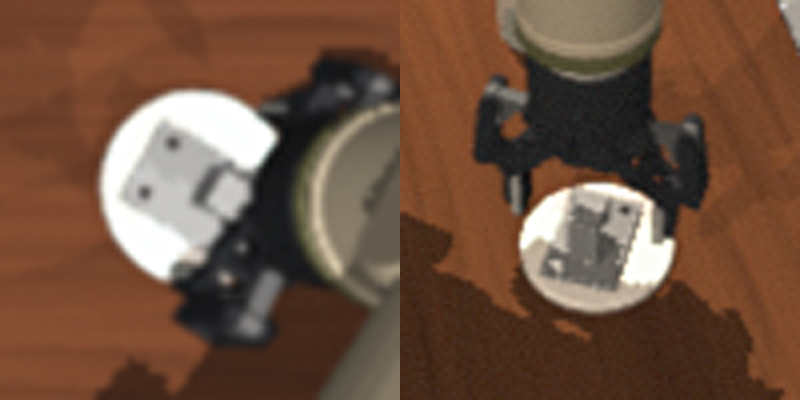

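The fingers straddle the hook: in the side crop the tips are at (517,205) and (665,235), with the tongue near (590,210). I'll close and lift.

```bash
echo '{"ax":[0,0,0,0,0,0,0,0],"ay":[0,0,0,0,0,0,0,0],"az":[0,0,0,0,0,0,0,0],"dx":[0,0,0,0,0,0,0,0],"dy":[0,0,0,0,0,0,0,0],"dz":[0,0,0,0,0,0,0,0],"aperture":[0,0,0,0,0,0,0,0]}' > m.json && python3 jog.py m.json 60
echo '{"ax":[0,0,0,0,0,0],"ay":[0,0,0,0,0,0],"az":[0,0,0,0,0,0],"dx":[0,0,0,0,0,0],"dy":[0,0,0,0,0,0],"dz":[-0.03,-0.08,-0.13,-0.18,-0.18,-0.18],"aperture":[0,0,0,0,0,0]}' > m.json && python3 jog.py m.json
python3 - <<'E'
from h import *
a=manip.camera("top");s=manip.camera("side");o=manip.get_obs();print(o["position"],o["joint_pos"])
print(R.from_quat(o["ee_rot"]).as_matrix().round(4))
p=proj("side",o["position"])[0].astype(int);q=proj("top",o["position"])[0].astype(int);print(p,q)
f=lambda im,p:cv2.resize(im[p[1]-50:p[1]+50,p[0]-50:p[0]+50],(400,400),interpolation=2)
cv2.imwrite("pics/g2.png",np.hstack([f(a,q),f(s,p)]))
E
```

```text
clock: 4.58
position: [0.4829, -0.3763, 0.0214]
ee_rot: [0.877, 0.481, 0.0, 0.0]
ft_force: [0.1, -0.6, 4.8]
grip_width: 0.224
grasp_force: 59.1
clock: 5.32
position: [0.4826, -0.3756, 0.2003]
ee_rot: [0.877, 0.481, -0.0, -0.001]
ft_force: [-0.5, 0.1, -0.6]
grip_width: 0.223
grasp_force: 58.8
[ 0.48224291 -0.3754643   0.19959574] [-0.03948973  0.40302622  0.81499944  1.57754376 -0.30075253  1.2945844
  0.25206595]
[[ 0.537   0.8436 -0.0022]
 [ 0.8436 -0.537   0.0014]
 [ 0.     -0.0027 -1.    ]]
[251 234] [420 238]
```

View pics/g2.png

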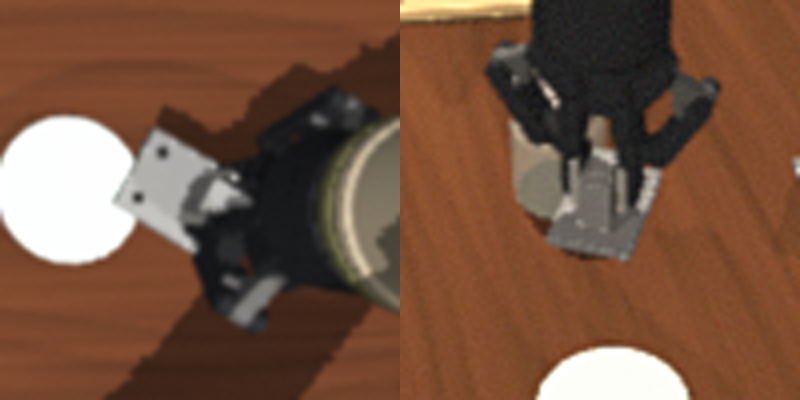

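The hook hangs level in the fingers, with its hole-end corners at (155,127) and (118,200) in the top crop. I'll work out the hole-end offset from the TCP and the moves.

```bash
cat > mv.py <<'E'
from h import *
import sys
def delta(x,y,z,yaw):
    o=manip.get_obs();M=R.from_quat(o["ee_rot"])
    T=R.from_euler("z",yaw,degrees=True)*R.from_euler("x",180,degrees=True)
    print("from",o["position"].round(4) if hasattr(o["position"],"round") else o["position"],"rotvec",(M.inv()*T).as_rotvec().round(3),"d",M.inv().apply(np.array([x,y,z])-o["position"]).round(4))
E
python3 - <<'E'
from mv import *
o=manip.get_obs();M=R.from_quat(o["ee_rot"])
E=plane("top",np.array([370,188])+(np.array([(155,127),(118,200)])+.5)/4-.5,o["position"][2]-.0073)
print(np.linalg.norm(E[0]-E[1]));off=M.inv().apply(E.mean(0)-o["position"]);print("hole_end in tool",off)
d=E[0]-E[1];print("end edge yaw",np.degrees(np.arctan2(d[1],d[0]))+90)
yaw=-10.3;r=R.from_euler("z",yaw,degrees=True);cor=np.array([.612,.178,.012])
for dx in(off[0],.044):
  t=cor+r.apply([-.012-dx,-.037,0]);print(t);delta(t[0],t[1],.2,yaw)
E
```

```text
0.04726407708166191
hole_end in tool [0.0413484  0.00202326 0.00729547]
end edge yaw 59.800387179038346
[0.55289562 0.15113507 0.012     ]
from [ 0.4822 -0.3755  0.1996] rotvec [-0.002  0.002  1.184] d [ 4.822e-01 -2.232e-01  2.000e-04]
[0.55028676 0.15160918 0.012     ]
from [ 0.4822 -0.3755  0.1996] rotvec [-0.002  0.002  1.184] d [ 4.812e-01 -2.256e-01  2.000e-04]
```

Converted, 1.184 rad / 3.1416 = 0.3769.

```bash
echo '{"ax":[0,0,0,0,0,0,0,0,0,0,0,0,0],"ay":[0,0,0,0,0,0,0,0,0,0,0,0,0],"az":[0.0477,0.0955,0.1432,0.191,0.2387,0.2865,0.3342,0.3769,0.3769,0.3769,0.3769,0.3769,0.3769],"dx":[0.05,0.105,0.16,0.215,0.27,0.325,0.38,0.435,0.4815,0.4815,0.4815,0.4815,0.4815],"dy":[-0.023,-0.05,-0.075,-0.1,-0.125,-0.15,-0.176,-0.2,-0.225,-0.225,-0.225,-0.225,-0.225],"dz":[0,0,0,0,0,0,0,0,0,0,0,0,0],"aperture":[0,0,0,0,0,0,0,0,0,0,0,0,0]}' > m.json && python3 jog.py m.json
python3 -c "
from mv import *
o=manip.get_obs();print(o['joint_pos'],R.from_quat(o['ee_rot']).as_matrix().round(4))
delta(.551,.1515,.036,-10.3)"
```

```text
clock: 7.05
position: [0.5517, 0.1497, 0.2013]
ee_rot: [0.996, -0.091, -0.0, -0.0]
ft_force: [-0.6, 1.0, -1.0]
grip_width: 0.222
grasp_force: 58.9
[-1.00080446  0.28382918  0.78769827  1.68348609 -0.21011456  1.2616848
 -1.9214845 ] [[ 9.835e-01 -1.810e-01 -1.000e-04]
 [-1.810e-01 -9.835e-01  2.000e-04]
 [-1.000e-04 -2.000e-04 -1.000e+00]]
from [0.5517 0.1497 0.2013] rotvec [-0.     0.    -0.002] d [-0.0009 -0.0016  0.1653]
```

```bash
echo '{"ax":[0,0,0,0,0,0],"ay":[0,0,0,0,0,0],"az":[0,0,0,0,0,0],"dx":[0,0,0,0,0,0],"dy":[0,0,0,0,0,0],"dz":[0.055,0.11,0.15,0.165,0.165,0.165],"aperture":[0,0,0,0,0,0]}' > m.json && python3 jog.py m.json
python3 - <<'E'
from h import *
a=manip.camera("top");s=manip.camera("side");o=manip.get_obs();print(o["position"])
f=lambda im,x,y,w:cv2.resize(im[y:y+w,x:x+w],(400,400),interpolation=2)
cv2.imwrite("pics/p1.png",np.hstack([f(a,160,170,80),f(s,190,130,80)]))
E
```

```text
clock: 7.8
position: [0.5528, 0.1511, 0.0381]
ee_rot: [0.996, -0.09, 0.001, -0.001]
ft_force: [0.4, -0.4, -1.4]
grip_width: 0.221
grasp_force: 58.9
[0.55259164 0.15124978 0.03787233]
```

View pics/p1.png

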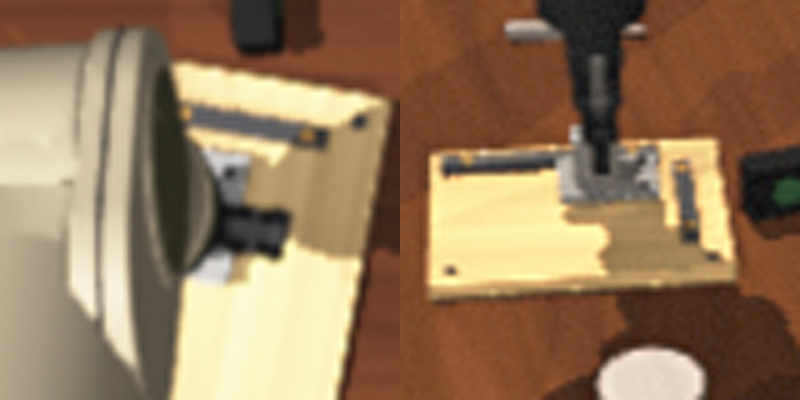

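The hook sits square over the jig, short of the short fence: in the top crop its edge runs (250,155)-(230,280). In the side view it is inside both fences. I'll lower it to contact.

```bash
echo '{"ax":[0,0,0,0,0],"ay":[0,0,0,0,0],"az":[0,0,0,0,0],"dx":[0,0,0,0,0],"dy":[0,0,0,0,0],"dz":[0.004,0.008,0.01,0.01,0.01],"aperture":[0,0,0,0,0]}' > m.json && python3 jog.py m.json; echo '{"ax":[0,0,0],"ay":[0,0,0],"az":[0,0,0],"dx":[0,0,0],"dy":[0,0,0],"dz":[0.001,0.002,0.002],"aperture":[0,0,0]}' > m.json && python3 jog.py m.json; echo '{"ax":[0,0],"ay":[0,0],"az":[0,0],"dx":[0,0],"dy":[0,0],"dz":[0.001,0.001],"aperture":[0,0]}' > m.json && python3 jog.py m.json
```

```text
clock: 8.52
position: [0.5517, 0.1508, 0.0263]
ee_rot: [0.996, -0.09, 0.0, -0.0]
ft_force: [0.6, -0.8, 0.2]
grip_width: 0.223
grasp_force: 58.9
clock: 8.9
position: [0.5523, 0.151, 0.0254]
ee_rot: [0.996, -0.09, 0.001, -0.001]
ft_force: [-3.1, -1.0, 10.3]
grip_width: 0.225
grasp_force: 60.2
clock: 9.15
position: [0.5528, 0.1511, 0.0253]
ee_rot: [0.996, -0.09, 0.001, -0.001]
ft_force: [-5.9, -1.3, 20.9]
grip_width: 0.224
grasp_force: 61.5
```

```bash
echo '{"ax":[0,0,0,0,0],"ay":[0,0,0,0,0],"az":[0,0,0,0,0],"dx":[0,0.004,0.008,0.008,0.008],"dy":[0,0,0,0,0],"dz":[-0.0015,-0.0015,-0.0015,-0.0015,-0.0015],"aperture":[0,0,0,0,0]}' > m.json && python3 jog.py m.json; echo '{"ax":[0,0,0,0],"ay":[0,0,0,0],"az":[0,0,0,0],"dx":[0.0015,0.003,0.003,0.003],"dy":[0,0,0,0],"dz":[0,0,0,0],"aperture":[0,0,0,0]}' > m.json && python3 jog.py m.json;  echo '{"ax":[0,0,0],"ay":[0,0,0],"az":[0,0,0],"dx":[0.001,0.001,0.001],"dy":[0,0,0],"dz":[0,0,0],"aperture":[0,0,0]}' > m.json && python3 jog.py m.json
```

```text
clock: 9.78
position: [0.5604, 0.1496, 0.0254]
ee_rot: [0.996, -0.09, 0.001, -0.0]
ft_force: [-0.5, 0.0, 5.1]
grip_width: 0.223
grasp_force: 59.6
clock: 10.28
position: [0.563, 0.1492, 0.0254]
ee_rot: [0.996, -0.09, 0.0, -0.0]
ft_force: [-1.4, 0.5, 6.5]
grip_width: 0.222
grasp_force: 59.9
clock: 10.65
position: [0.5636, 0.1491, 0.0254]
ee_rot: [0.996, -0.09, 0.0, -0.0]
ft_force: [-4.1, 0.8, 8.6]
grip_width: 0.228
grasp_force: 60.2
```

```bash
echo '{"ax":[0,0,0],"ay":[0,0,0],"az":[0,0,0],"dx":[0.001,0.001,0.001],"dy":[0,0,0],"dz":[0,0,0],"aperture":[0,0,0]}' > m.json && python3 jog.py m.json; echo '{"ax":[0,0,0,0,0],"ay":[0,0,0,0,0],"az":[0,0,0,0,0],"dx":[0,0,0,0,0],"dy":[-0.003,-0.006,-0.008,-0.008,-0.008],"dz":[0,0,0,0,0],"aperture":[0,0,0,0,0]}' > m.json && python3 jog.py m.json
```

```text
clock: 11.02
position: [0.5637, 0.1492, 0.0254]
ee_rot: [0.996, -0.09, -0.001, -0.001]
ft_force: [-8.8, 0.5, 14.5]
grip_width: 0.222
grasp_force: 60.9
clock: 11.65
position: [0.565, 0.1558, 0.0253]
ee_rot: [0.996, -0.091, -0.001, 0.0]
ft_force: [-10.3, -3.0, 16.0]
grip_width: 0.227
grasp_force: 60.9
```

```bash
echo '{"ax":[0,0,0,0],"ay":[0,0,0,0],"az":[0,0,0,0],"dx":[0,0,0,0],"dy":[-0.002,-0.003,-0.003,-0.003],"dz":[-0.0005,-0.0005,-0.0005,-0.0005],"aperture":[0,0,0,0]}' > m.json && python3 jog.py m.json; echo '{"ax":[0,0,0,0],"ay":[0,0,0,0],"az":[0,0,0,0],"dx":[0,0,0,0],"dy":[-0.001,-0.002,-0.002,-0.002],"dz":[0,0,0,0],"aperture":[0,0,0,0]}' > m.json && python3 jog.py m.json
```

```text
clock: 12.15
position: [0.5656, 0.1589, 0.0254]
ee_rot: [0.996, -0.09, -0.001, 0.0]
ft_force: [-6.7, -2.2, 9.3]
grip_width: 0.22
grasp_force: 60.0
clock: 12.65
position: [0.5659, 0.1605, 0.0254]
ee_rot: [0.996, -0.091, -0.001, 0.0]
ft_force: [-6.3, -2.9, 9.5]
grip_width: 0.225
grasp_force: 60.2
```

```bash
echo '{"ax":[0,0,0,0],"ay":[0,0,0,0],"az":[0,0,0,0],"dx":[0,0,0,0],"dy":[-0.001,-0.002,-0.002,-0.002],"dz":[0,0,0,0],"aperture":[0,0,0,0]}' > m.json && python3 jog.py m.json; echo '{"ax":[0,0,0],"ay":[0,0,0],"az":[0,0,0],"dx":[0,0,0],"dy":[-0.001,-0.001,-0.001],"dz":[0,0,0],"aperture":[0,0,0]}' > m.json && python3 jog.py m.json
```

```text
clock: 13.15
position: [0.566, 0.1606, 0.0254]
ee_rot: [0.996, -0.091, -0.002, 0.001]
ft_force: [-9.2, -8.4, 13.4]
grip_width: 0.221
grasp_force: 60.8
clock: 13.52
position: [0.566, 0.1607, 0.0254]
ee_rot: [0.996, -0.092, -0.002, 0.002]
ft_force: [-12.2, -11.3, 16.7]
grip_width: 0.225
grasp_force: 61.0
```

Both fences are in contact. I'll firm up x slightly, ease off the downforce, and check.

```bash
echo '{"ax":[0,0,0,0,0,0],"ay":[0,0,0,0,0,0],"az":[0,0,0,0,0,0],"dx":[0.0005,0.001,0.001,0.001,0.001,0.001],"dy":[0,-0.0005,-0.0005,-0.0005,-0.0005,-0.0005],"dz":[-0.0005,-0.0008,-0.0008,-0.0008,-0.0008,-0.0008],"aperture":[0,0,0,0,0,0]}' > m.json && python3 jog.py m.json
python3 - <<'E'
from h import *
a=manip.camera("top");s=manip.camera("side");o=manip.get_obs()
M=R.from_quat(o["ee_rot"]);print(o["position"],o["ft_force"],M.inv().apply(o["ft_force"]),o["torque"],o["grasp_force"],M.as_matrix().round(4))
f=lambda im,x,y,w:cv2.resize(im[y:y+w,x:x+w],(400,400),interpolation=2)
cv2.imwrite("pics/p2.png",np.hstack([f(a,165,175,70),f(s,190,130,80)]))
E
```

```text
clock: 14.28
position: [0.5661, 0.1607, 0.0256]
ee_rot: [0.996, -0.092, -0.003, 0.002]
ft_force: [-13.4, -11.4, 13.2]
grip_width: 0.224
grasp_force: 60.6
[0.56605927 0.1606904  0.02555441] [-14.07505811 -10.78848007  12.62203513] [-11.93444597  13.23569628 -12.49798693] [-2.38068127  2.64476029 -0.3486564 ] 60.56421473622322 [[ 0.9832 -0.1824 -0.0059]
 [-0.1824 -0.9832 -0.0038]
 [-0.0051  0.0048 -1.    ]]
```

View pics/p2.png

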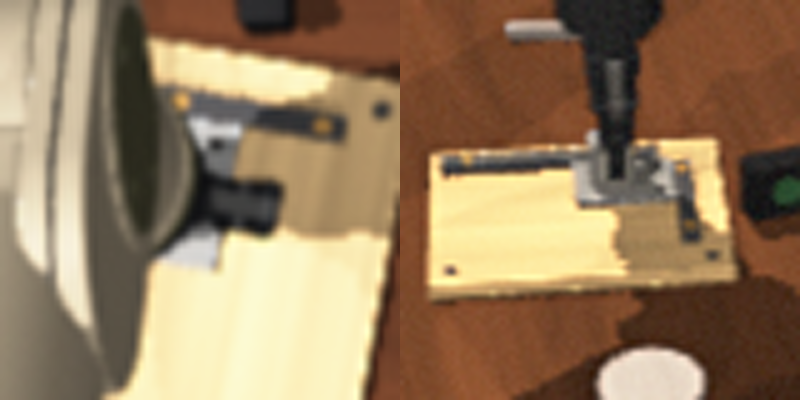

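The picture shows the plate's hole end tight on the short fence, at about (215,125) in the top crop, and its far side against the long fence. The TCP is within 1 mm of the predicted seat, with about 12 N and 13 N towards the fences.

```bash
python3 -c "
from workcell import manip
print(manip.hand_in())"
```

```text
the job is handed in; nothing more can be done
None
```

I handed the job in with the hook flat in the corner of the jig, held at about 60 N grip and pushed towards the short and long fences with about 12 N and 13 N (wrist readings), at roughly 14 s of the 58 s allowed; the hand-in returned no verdict.

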